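# Pin the cutlet press back together

## Robot

A 7-joint arm with a two-finger parallel gripper is mounted at the origin on the work surface. World frame = base frame: x ahead of the robot, y to its left, z up, the work surface at z = 0. Lengths are in mm, angles in rad, forces in N, time in s.
With the tool pointing down it reaches from about 400 to 900 mm from the base axis. Payload 5.6 kg.
Tool frame: the origin (TCP) lies midway between the tips of the shut fingers; the grasp point (between the pads) lies 19 mm behind it; x points along the fingers, y is the direction in which the jaws open and shut, and the axes are right-handed (so a half turn about x gives the same grasp; the last joint's range is limited). The gripper opens to 92 mm and grips with 3 to 60 N. Pads are 20 mm wide; open, the fingers measure 128 mm over their backs; the gripper's body (75 mm by 189 mm) begins 69 mm behind the grasp point.
Start: joints at [-0.043, 0.468, -0.012, 1.603, 0.006, 1.071, -0.056], TCP at [650.007, -0.044, 214.592] pointing down, gripper open.
Joint ranges: [-2.53, 2.53], [-0.31, 2.02], [-1.57, 1.55], [0.28, 2.44], [-1.29, 4.43], [0.15, 1.84], [-2.92, 2.92]. Speed limits (rad/s): [2.57, 2.57, 3.14, 3.14, 3.14, 3.14, 3.14].

## Interface

Orientations are given as a rotation vector (axis times angle).
In Python, from cell import robot, grip, kin, viewer gives the robot as it stands. Calls block until the motion is done:
- robot.movep(position, orientation): joint-space move of the TCP to a pose.
- robot.servo_line(position, feed=150, rotation=None): straight line of the TCP; rotation=None keeps the orientation; feed is the mean speed in mm/s.
- robot.goto_joints(angles): joint-space move.
- grip(opening, newtons=None): opening from 0.0 (shut) to 1.0 (fully open); newtons is the grip in N (None keeps the last); returns when the fingers have stopped.
- robot.hold(seconds).
- kin.ik(position, orientation): joint angles nearest the present ones, or None.
- robot.observe(): the state.
- viewer.read_camera(name): name is "scene" or "side" or "wrist"; returns the picture (480x640x3 uint8, red, green, blue); there is no depth.
- viewer.camera_info(name): a dict with "camera_matrix" (3x3 intrinsics, pixels), "k1" (the pictures are not rectified: a ray, as slopes to the right and down, at radius r is drawn at 1 + k1 r^2 times it, then the intrinsics apply), "R" (3x3) and "t" (3): a world point X has camera coordinates R X + t. Camera axes: x right, y down, z forward; pixel columns grow to the right and rows downward; lengths in mm; the calibration is good to about 2 mm. A picture is of the moment at which its call begins: read the wrist's pose just before it. camera_info takes no time and is no camera call; for the wrist camera it gives the pose at the moment of the call.
A pose or a line that the arm cannot do raises robot.IKError and nothing moves.
- robot.job_done(): hands the job in, once; it reports no verdict.
Trained networks look in the newest picture that a camera, given by its name, has taken for a name from the list of things; names that differ only in an ending like _2 or _b are one class to them, and where a whole thing is asked for, a point or a joint stands for the part that bears it (a point fixed in the world has none). Each returns a list of dicts, best first, with "confidence" (0 to 1); they miss things now and then, are a little off and sometimes report something else, mostly with a low value. They report only what shows in the picture. A call takes as long as a camera call.
- viewer.silhouettes(name, camera): "mask" (480x640 bool, what is visible of it).
- viewer.pinpoint(name, camera): "at" ([x, y, z] in mm, in the coordinates of the camera as it stood for that picture, good to about 4 mm: a listed point, or the origin of a listed thing).
The state is a dict: "t": time; "joints": joint angles; "joint_velocities": joint speeds; "joint_torque": joint torques, N m; "tcp_pos": TCP position; "tcp_rot": TCP orientation; "contact_force": force on the tool from outside, world axes, zero at the start; "wrist_torque": the same for the moment, N m; "grip_width": opening from 0.0 (shut) to 1.0 (fully open).
Only numpy, scipy, OpenCV 4.12 (cv2) and the standard library are available. Lean on these libraries where they do the work, as an engineer would, in place of code of your own. Each camera call takes 0.05 s, during which the arm holds its last target.

## Task

The hand press has come back from washing in two halves: gently slide the upper half back by its handle until its knuckle is fully home between the two ears at the rear of the lower half, then push the hinge pin through ear, knuckle and ear until its square head is flush against the ear. Ease the pin in, feeling for the bore and never forcing it, then let go, with the upper half lying flat, and leave the other things on the counter alone.

Things in the scene. Friction and masses are not known exactly. Their poses are not given: they have to be found in the camera images.
- press_base: Fixed lower half of the hand press, cast aluminium: a flat plate 153 x 150 mm, its top 18 mm above the counter. Origin on the counter under the plate; x points to the rear (from handle side to hinge side), z up. At its rear a hinge block is clamped at a height set for thick or thin cutlets: two bored ears, joined behind by an upright web, with flared cheeks in front
- hinge_mean (a point): Point half-way between the two ears, 100 mm behind the base's origin, at the mean height of the bores, 44 mm; axes as press_base, the bores run along y. The true height of the bores is not measured: the block may be set anywhere from 8 mm lower to 8 mm higher (see or feel it). Place along x and y is exact
- bore_near (a point): Point at the outer face of the ear nearer the robot, y = +36 mm from hinge_mean, at the mean height too. Each ear is a boss of 30 mm diameter, 14 mm long, from 22 to 36 mm off the middle, with an 11.6 mm through bore. The pin may go in from either end
- bore_far (a point): Point at the outer face of the other ear, y = -36 mm, at the mean height. In the middle of this ear a spring plunger presses on the pin from above: the nose meets it as a step in resistance, then it drags (some 2 to 6 N); that is not yet home
- handle (a point): Centre of the black handle of the loose upper half (0.55 to 0.9 kg): a level bar 84 mm long, 24 mm wide, 22 mm high. Axes of the upper half: x from handle to hinge, z up. The upper half is a plate 136 x 140 x 10 mm lying flat on the lower one, at the start drawn forward some 5 cm and a little askew
- knuckle_mid (a point): Middle of the upper half's knuckle, an upright lug 40 mm wide (2 mm play to each ear), 24 mm thick, with an upright slot 11.6 x 29 mm for the pin, open along y (floating hinge); 222 mm behind the handle's centre and 7 mm higher; axes as handle. Fully home its rear face is on the web and the point lies on hinge_mean (2 mm play along y); do not ram it (under 40 N)
- pin_head (a point): Centre of the hinge pin's square head, a steel block 40 mm long (along the pin), 24 x 24 mm across, on which the pin lies level, its rod in the air. x points along the rod to the tip. 0.23 kg. The rod is 10 mm thick and 80 mm long from the head, its last 5 mm chamfered to 7.5 mm at the tip. More than 30 N spoils pin and bores
- pin_mid (a point): Point on the pin's axis 56 mm ahead of pin_head (36 mm from the head's end face); axes as pin_head. It coincides with hinge_mid when the head is flush against the ear
- squeeze_bottle: White plastic squeeze bottle, 62 mm wide, 200 mm high; origin at the centre of its foot. Leave alone
- glass_bottle: Clear glass bottle, 58 mm wide, 190 mm high; origin at the centre of its foot. Leave alone
- dip_cup: Small open white plastic cup, 60 mm wide, 50 mm high; origin at the centre of its foot. Leave alone

How it is judged (in metres and radians):
On the way, in this order (a step that is already met when the one before it is completed fails the run):
1. the knuckle of the upper half is home between the ears (x of knuckle_mid in the frame of press_base between 0.0965 and 0.1035 m and y of knuckle_mid in the frame of press_base between -0.004 and 0.004 m and angle between the y axis of knuckle_mid and the y axis of press_base, either way round below 0.06 rad), for 0.2 s.
2. the pin is through both ears and the knuckle with its head against the ear (x of pin_mid in the frame of press_base between 0.0975 and 0.1025 m and y of pin_mid in the frame of press_base between -0.002 and 0.002 m and z of pin_mid in the frame of press_base between 0.033 and 0.055 m and angle between the x axis of pin_mid and the y axis of press_base, either way round below 0.04 rad), for 0.2 s.
At the end, for the whole second after the job is handed in: Pin through ear, knuckle and ear, head against the ear: pin_mid within 2 mm of hinge_mean along y, 2.5 mm along x, at a height of 33 to 55 mm, axes within 0.04 rad; knuckle_mid within 3.5 mm (x) and 4 mm (y) of hinge_mean, upper half tilted under 0.05 rad; all at rest and let go (all of step 2 and x of knuckle_mid in the frame of press_base between 0.0965 and 0.1035 m and y of knuckle_mid in the frame of press_base between -0.004 and 0.004 m and angle between knuckle_mid's own z axis and vertical below 0.05 rad and linear speed of each of pin, press_top below 0.01 m/s); the robot touches nothing.
It fails at once if the pin is forced: pressed on the hinge block with more than 30 N (contact force between pin and hinge_block above 30 N).
It fails at once if the pin is forced: pressed on the knuckle of the upper half with more than 30 N (contact force between pin and press_top above 30 N).
It fails at once if the upper half is rammed home: pressed on the hinge block with more than 40 N (contact force between press_top and hinge_block above 40 N).
It fails at once if a bystander is moved by more than 30 mm (distance of any of squeeze_bottle, glass_bottle, dip_cup from where it was at the start of the episode above 0.03 m).
It also fails if it takes over 72 s, if anything falls off the work surface, if the arm or the gripper's body presses on something with over 40 N, if the wrist force passes 120 N, or if a joint passes its speed limit or range.

## Working session

There is one attempt and no reset: what is moved stays moved. The work goes in short steps, each a Python script; the robot and the scene stay as the last script left them, time stands still between calls to the robot, and variables do not carry over. Pictures are saved under pics/ and viewed, and the job is handed in when it is done.

```bash
ls; mkdir -p pics
cat > h.py <<'E'
import numpy as np, cv2
from scipy.spatial.transform import Rotation as Rn
from cell import robot, grip, kin, viewer
def snap(n,f):
    im=viewer.read_camera(n); cv2.imwrite('pics/'+f,im[:,:,::-1]); return im
def c2w(n,p,info=None):
    i=info or viewer.camera_info(n); return np.array(i['R']).T@(np.array(p)-np.array(i['t']))
def proj(n,X,info=None):
    i=info or viewer.camera_info(n); c=np.array(i['R'])@np.array(X,float)+np.array(i['t'])
    s=c[:2]/c[2]; s=s*(1+i['k1']*(s@s)); K=np.array(i['camera_matrix']); return K[:2,:2]@s+K[:2,2]
def ray(n,uv,info=None):
    i=info or viewer.camera_info(n); K=np.array(i['camera_matrix'])
    d=cv2.undistortPoints(np.array([[uv]],float),K,np.array([i['k1'],0,0,0.]))[0,0]
    R=np.array(i['R']); o=-R.T@np.array(i['t']); v=R.T@np.array([d[0],d[1],1]); return o,v/np.linalg.norm(v)
def onz(n,uv,z,info=None):
    o,v=ray(n,uv,info); return o+v*(z-o[2])/v[2]
E
python3 - <<'E'
from h import *
for n in ['scene','side','wrist']:
    snap(n,n+'0.png')
    i=viewer.camera_info(n); print(n,np.round(c2w(n,[0,0,0]),0),np.round(i['camera_matrix'],1).tolist(),i['k1'],np.round(i['R'],2).tolist())
    for k in ['press_base','hinge_mean','bore_near','bore_far','handle','knuckle_mid','pin_head','pin_mid','squeeze_bottle','glass_bottle','dip_cup']:
        r=viewer.pinpoint(k,n)
        print(k,[(np.round(c2w(n,d['at']),1).tolist(),round(d['confidence'],2)) for d in r[:2]])
print(robot.observe())
E
```

```text
pics
scene [ 987. -774.  645.] [[438.4, 0.0, 320.8], [0.0, 438.4, 243.6], [0.0, 0.0, 1.0]] -0.004559236811965866 [[0.88, 0.47, 0.02], [0.27, -0.47, -0.84], [-0.39, 0.74, -0.55]]
press_base []
hinge_mean [([634.2, 115.5, 42.9], 0.64)]
bore_near [([593.7, 119.5, 41.7], 0.96)]
bore_far [([672.1, 117.2, 43.9], 0.87), ([462.0, 304.4, 8.3], 0.62)]
handle [([604.6, -159.3, 39.2], 0.97), ([671.8, 116.4, 42.6], 0.18)]
knuckle_mid [([641.5, 58.3, 45.2], 0.7)]
pin_head [([463.3, 304.5, 7.3], 0.62)]
pin_mid []
squeeze_bottle [([621.9, -381.2, -3.9], 0.58)]
glass_bottle [([489.8, -382.5, -1.8], 0.63), ([639.8, 61.0, 44.9], 0.47)]
dip_cup [([479.7, 421.6, -1.2], 0.76)]
side [209. 775. 980.] [[523.3, 0.0, 326.3], [0.0, 523.3, 236.2], [0.0, 0.0, 1.0]] -0.13292788369966035 [[-0.92, -0.39, -0.0], [-0.28, 0.67, -0.68], [0.27, -0.63, -0.73]]
press_base [([621.5, 18.7, -1.2], 0.92)]
hinge_mean [([633.2, 113.1, 44.3], 0.87)]
bore_near [([602.7, 124.8, 41.9], 0.65)]
bore_far [([671.3, 112.3, 42.6], 0.95)]
handle [([598.1, -156.9, 33.7], 0.78), ([519.7, 299.9, 13.2], 0.19)]
knuckle_mid [([640.9, 59.8, 47.2]
[... 893 characters left out ...]
([-0.04296526,  0.4675318 , -0.01157051,  1.60269481,  0.00601849,
        1.0714229 , -0.05630375]), 'joint_velocities': array([ 1.40649649e-03, -4.02376712e-04,  3.82123124e-04,  4.56940132e-05,
        2.51391301e-04,  1.25546882e-03,  2.11669277e-04]), 'joint_torque': array([ 1.00611607e-03, -5.20407307e+01, -1.20805332e-02, -2.44049013e+01,
       -5.66678401e-02,  1.14010813e-02,  3.32202455e-05]), 'tcp_pos': array([ 6.50000471e+02, -9.01499410e-02,  2.14573858e+02]), 'tcp_rot': array([ 1.20923296,  1.20910147, -1.20934017]), 'contact_force': array([ 0.05820412,  0.55357349, -0.49321531]), 'wrist_torque': array([-0.00894426, -0.01780835,  0.03359792]), 'grip_width': 0.9989649704682114}
```

View pics/scene0.png

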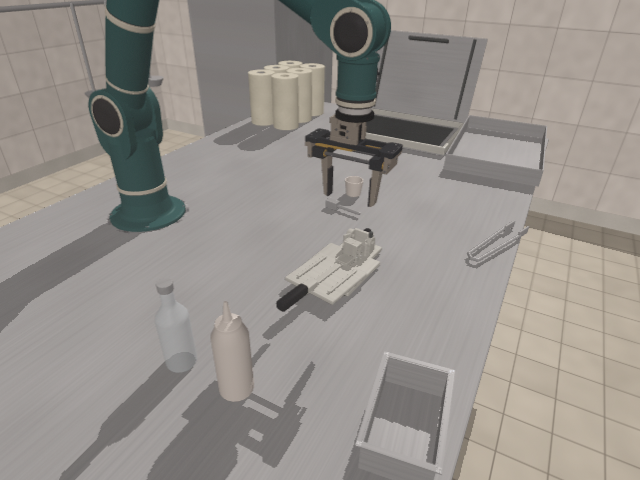

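View pics/side0.png

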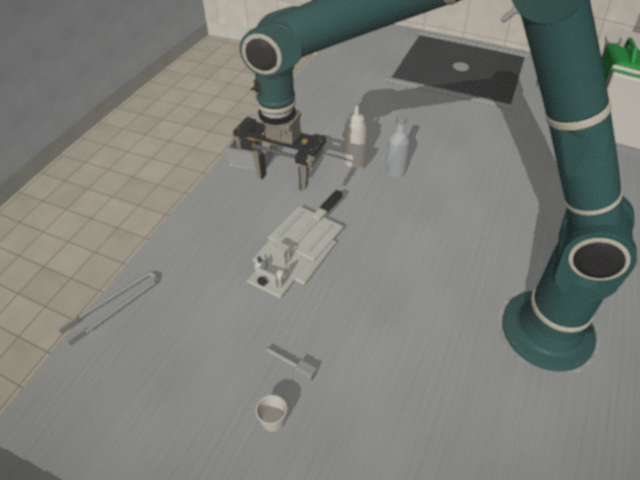

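View pics/wrist0.png

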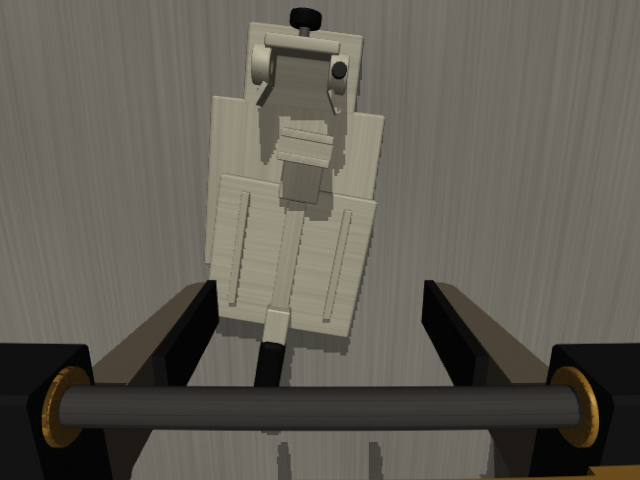

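The press's rear and hinge block point to +y (wrist view: ears at about (262,65) and (338,73), knuckle at (305,145)). The pin lies at about (461,304) with its tip toward +x. Next I'll look at the near ear's bore with the wrist camera tilted.

```bash
cat >> h.py <<'E'
def orient(yaw,tilt=0.0):
    """tool x down; yaw=0: camera side is +x... tool z dir horizontally = (cos yaw, sin yaw); tilt>0 leans the fingers toward -... """
    zx=np.array([np.cos(yaw),np.sin(yaw),0]); 
    x=np.array([0,0,-1.])*np.cos(tilt)-zx*np.sin(tilt)   # fingers tilt away from camera side
    z=zx*np.cos(tilt)+np.array([0,0,-1.])*np.sin(tilt)
    y=np.cross(z,x); return Rn.from_matrix(np.c_[x,y,z]).as_rotvec()
E
python3 - <<'E'
from h import *
o=robot.observe(); R=Rn.from_rotvec(o['tcp_rot']).as_matrix(); print(np.round(R,2))
i=viewer.camera_info('wrist'); C=c2w('wrist',[0,0,0]); print('cam in tool',R.T@(C-o['tcp_pos']), 'R_ct',np.round(np.array(i['R'])@R,3).tolist())
for z in (1,-1):
  R0=orient(np.pi/2); 
print(np.round(Rn.from_rotvec(orient(np.pi/2)).as_matrix(),2))
for yaw in (np.pi,):
  for tilt in (0,.3,.5,.7):
    # camera on -x side => see +x
    for p in ([560,110,150],[520,110,170],[600,110,200]):
        q=kin.ik(p,orient(yaw,-tilt)); q2=kin.ik(p,orient(yaw,tilt)); print(tilt,p,None if q is None else np.round(q,2),None if q2 is None else np.round(q2,2))
E
```

```text
[[-0.  1. -0.]
 [-0. -0. -1.]
 [-1. -0.  0.]]
cam in tool [-169.57425018   -0.5943387   -76.19180689] R_ct [[-0.001, 1.0, -0.002], [-0.268, 0.002, 0.963], [0.963, 0.002, 0.268]]
[[ 0. -1.  0.]
 [ 0.  0.  1.]
 [-1. -0.  0.]]
0 [560, 110, 150] [-0.46  0.41  0.27  1.87 -0.14  0.87 -1.7 ] [-0.46  0.41  0.27  1.87 -0.14  0.87 -1.7 ]
0 [520, 110, 170] [-0.48  0.32  0.25  1.95 -0.1   0.88 -1.75] [-0.48  0.32  0.25  1.95 -0.1   0.88 -1.75]
0 [600, 110, 200] [-0.45  0.42  0.28  1.74 -0.13  1.01 -1.69] [-0.45  0.42  0.28  1.74 -0.13  1.01 -1.69]
0.3 [560, 110, 150] [-0.41  0.58  0.27  1.64 -0.21  1.25 -1.63] [-0.58  0.29  0.32  2.11 -0.01  0.47 -1.85]
0.3 [520, 110, 170] [-0.43  0.5   0.27  1.73 -0.19  1.24 -1.66] [-0.57  0.19  0.26  2.17  0.09  0.5  -1.96]
0.3 [600, 110, 200] [-0.4   0.6   0.29  1.49 -0.2   1.38 -1.63] [-0.53  0.27  0.29  1.98 -0.01  0.61 -1.82]
0.5 [560, 110, 150] [-0.38  0.71  0.28  1.48 -0.24  1.48 -1.6 ] [-0.88  0.26  0.61  2.27  0.02  0.18 -1.92]
0.5 [520, 110, 170] [-0.4   0.62  0.28  1.59 -0.23  1.46 -1.62] [-0.84  0.14  0.5   2.33  0.45  0.25 -2.35]
0.5 [600, 110, 200] [-0.37  0.73  0.3   1.33 -0.24  1.62 -1.61] [-0.7   0.22  0.43  2.14  0.16  0.33 -2.01]
0.7 [560, 110, 150] [-0.36  0.84  0.3   1.33 -0.27  1.71 -1.58] [-0.58  0.24  0.2   2.38  2.15  0.25  2.22]
0.7 [520, 110, 170] [-0.38  0.75  0.3   1.45 -0.26  1.68 -1.59] [-0.23  0.15 -0.23  2.43  1.83  0.33  2.53]
0.7 [600, 110, 200] [-0.17  0.85 -0.01  1.16 -0.11  1.83 -1.74] None
```

```bash
cat >> h.py <<'E'
Rct=np.array([[-0.001,1,-0.002],[-0.268,0.002,0.963],[0.963,0.002,0.268]]); Ct=np.array([-169.57,-.59,-76.19])
def fakeinfo(p,rv):
    R=Rn.from_rotvec(rv).as_matrix(); C=np.array(p)+R@Ct; Rc=Rct@R.T
    i=dict(viewer.camera_info('wrist')); i['R']=Rc; i['t']=-Rc@C; return i
E
python3 - <<'E'
from h import *
for tilt in (-.5,-.7,-.85):
    for p in ([600,120,140],[590,120,130],[560,120,130],[620,120,150]):
        rv=orient(0,tilt); q=kin.ik(p,rv); i=fakeinfo(p,rv)
        print(tilt,p,q is not None,np.round(proj('wrist',[600,119,44],i)),np.round(c2w('wrist',[0,0,0],i)), None if q is None else np.round(q,2))
E
```

```text
-0.5 [600, 120, 140] True [319. 177.] [452. 120. 252.] [-0.28  0.32 -0.07  2.15  0.76  0.26  0.53]
-0.5 [590, 120, 130] True [319. 200.] [442. 120. 242.] [-0.32  0.33 -0.02  2.18  0.82  0.23  0.46]
-0.5 [560, 120, 130] True [319. 235.] [412. 120. 242.] [-0.36  0.28 -0.01  2.24  0.9   0.23  0.36]
-0.5 [620, 120, 150] True [319. 140.] [472. 120. 262.] [-0.23  0.34 -0.11  2.1   0.7   0.3   0.62]
-0.7 [600, 120, 140] True [319. 152.] [432. 120. 220.] [-0.65  0.33  0.3   2.31  2.29  0.2  -1.06]
-0.7 [590, 120, 130] True [319. 176.] [422. 120. 210.] [-0.58  0.33  0.21  2.33  2.3   0.25 -1.08]
-0.7 [560, 120, 130] True [319. 209.] [392. 120. 210.] [-0.62  0.3   0.23  2.39  2.3   0.28 -1.11]
-0.7 [620, 120, 150] True [319. 112.] [452. 120. 230.] [-0.67  0.33  0.36  2.26  2.22  0.15 -0.99]
-0.85 [600, 120, 140] True [319. 134.] [422. 120. 195.] [-0.36  0.37 -0.06  2.37  2.43  0.52 -1.2 ]
-0.85 [590, 120, 130] True [319. 160.] [412. 120. 185.] [-0.27  0.39 -0.18  2.39  2.42  0.57 -1.18]
-0.85 [560, 120, 130] False [319. 189.] [382. 120. 185.] None
-0.85 [620, 120, 150] True [319.  93.] [442. 120. 205.] [-0.4   0.36  0.01  2.33  2.43  0.46 -1.19]
```

Run:
```python
from h import *
for k,(p,t) in enumerate([([600,120,140],-.5),([610,80,150],0)]):
    robot.movep(p,orient(0,t)); robot.hold(.2)
    i=viewer.camera_info('wrist'); snap('wrist',f'w1{k}.png')
    np.save(f'i1{k}.npy',i,allow_pickle=True)
    for n in ['press_base','hinge_mean','bore_near','bore_far','knuckle_mid']:
        r=viewer.pinpoint(n,'wrist')
        print(n,[(np.round(c2w('wrist',d['at'],i),1).tolist(),round(d['confidence'],2)) for d in r[:1]])
print(robot.observe()['t'],robot.observe()['contact_force'])
```

```text
press_base [([626.9, 21.0, 1.6], 0.74)]
hinge_mean [([632.6, 119.2, 43.4], 0.71)]
bore_near []
bore_far []
knuckle_mid [([636.8, 63.0, 43.3], 0.57)]
press_base [([630.3, 19.1, 0.3], 0.85)]
hinge_mean [([633.0, 116.0, 42.5], 0.81)]
bore_near [([596.9, 122.2, 45.6], 0.82)]
bore_far []
knuckle_mid [([636.9, 60.6, 41.7], 0.6)]
4.2833 [-0.54609429  1.11834528  0.19783961]
```

View pics/w10.png

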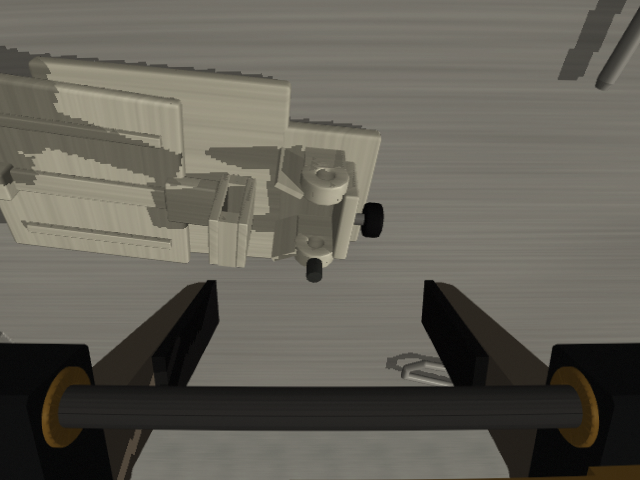

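View pics/w11.png

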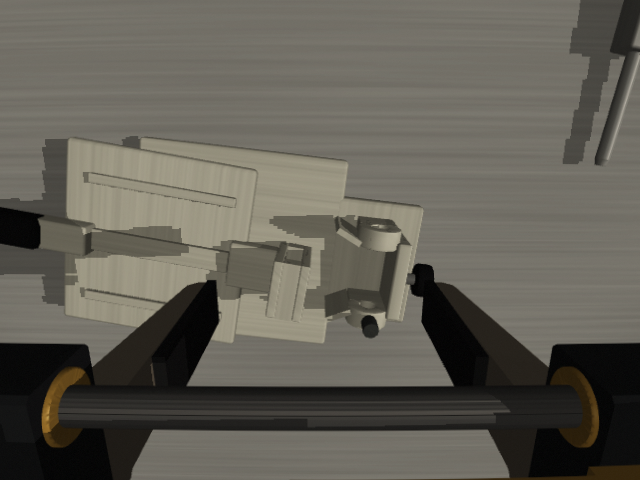

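Run:
```python
import cv2
a=cv2.imread('pics/w10.png')[130:290,250:400]; b=cv2.imread('pics/w11.png')[190:350,310:460]
cv2.imwrite('pics/z1.png',cv2.resize(cv2.hconcat([a,b]),None,fx=2.6,fy=2.6,interpolation=cv2.INTER_CUBIC))
```

```text
(no output)
```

View pics/z1.png

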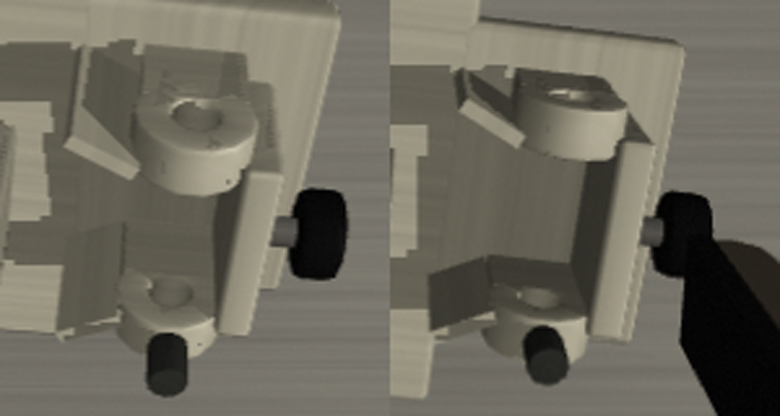

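```bash
cat >> h.py <<'E'
def tri(obs):
    A=np.zeros((3,3));b=np.zeros(3);rs=[ray('wrist',uv,i) for uv,i in obs]
    for o,v in rs:
        P=np.eye(3)-np.outer(v,v);A+=P;b+=P@o
    X=np.linalg.solve(A,b); return X,[np.linalg.norm((np.eye(3)-np.outer(v,v))@(X-o)) for o,v in rs]
E
python3 - <<'E'
from h import *
i=[np.load(f'i1{k}.npy',allow_pickle=True).item() for k in (0,1)]
print(tri([((325.8,174.6),i[0]),((380.4,227.3),i[1])]))
print(tri([((316.2,243.1),i[0]),((368,304.2),i[1])]))
# base corner rear-left etc: rear plate corners w10 (380,131) w11 (423,207); base corner (290,83)/(348,162)
print(tri([((380.5,131),i[0]),((423,207),i[1])]),tri([((290,83),i[0]),((348,162),i[1])]))
E
```

```text
(array([599.48354615, 123.30367937,  46.09295139]), [np.float64(0.21080011018871805), np.float64(0.21080011018876257)])
(array([655.41017635, 116.82735859,  48.62341114]), [np.float64(0.45778259315741854), np.float64(0.4577825931574522)])
(array([592.661127  , 160.82288808,   6.35882084]), [np.float64(0.525503349846703), np.float64(0.5255033498466903)]) (array([558.54696801, 102.1732875 ,   9.12013372]), [np.float64(0.3075045262748193), np.float64(0.3075045262748431)])
```

```bash
python3 - <<'E'
from h import *
i1=[np.load(f'i1{k}.npy',allow_pickle=True).item() for k in (0,1)]
def ang(a,b,z,i):
    A=onz('wrist',a,z,i);B=onz('wrist',b,z,i);d=B-A; print(np.round(A,1),np.round(B,1),round(np.linalg.norm(d),1),'angle from y',round(np.arctan2(d[0],d[1]),4))
rv=np.array([1.20923296,1.20910147,-1.20934017]);i0=fakeinfo([650,-.09,214.57],rv)
ang((206,263),(213,97),18,i0); ang((213,97),(384,116),18,i0); 
ang((140,138),(348,163),18,i1[1]); ang((40,58),(290,82),18,i1[0]); ang((344,199),(423,207),6,i1[1]); ang((290,126),(380,131),6,i1[0])
E
python3 - <<'E'
import cv2
a=cv2.imread('pics/wrist0.png')[0:280,190:400]
cv2.imwrite('pics/z2.png',cv2.resize(a,None,fx=2.1,fy=2.1,interpolation=cv2.INTER_CUBIC))
b=cv2.imread('pics/w11.png')[120:350,60:440]
cv2.imwrite('pics/z3.png',cv2.resize(b,None,fx=2.1,fy=2.1,interpolation=cv2.INTER_CUBIC))
E
```

```text
[543.3 -48.1  18. ] [559.4  99.6  18. ] 148.6 angle from y 0.1087
[559.4  99.6  18. ] [704.4  84.2  18. ] 145.8 angle from y 1.6764
[541.2 -47.4  18. ] [558.6 101.9  18. ] 150.3 angle from y 0.1163
[538.1 -38.7  18. ] [554.  102.6  18. ] 142.2 angle from y 0.1122
[587.  100.2   6. ] [592.9 161.4   6. ] 61.5 angle from y 0.0958
[588.9 100.2   6. ] [592.7 160.    6. ] 60.0 angle from y 0.0622
```

View pics/z2.png

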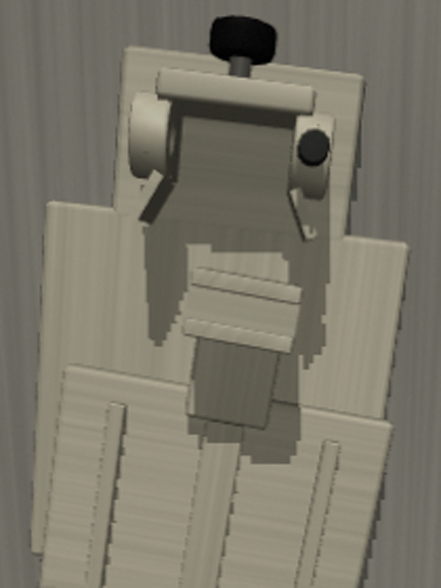

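View pics/z3.png

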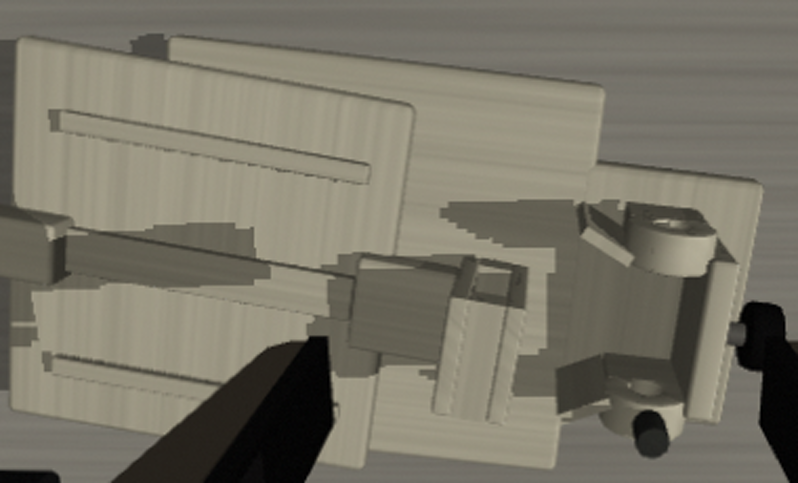

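```bash
cat >> h.py <<'E'
def hor(a): # tool down, camera on +u side, u=(sin a,cos a)
    return orient(np.arctan2(-np.cos(a),-np.sin(a)))
def st():
    o=robot.observe(); print('t',round(o['t'],2),'tcp',np.round(o['tcp_pos'],1),'F',np.round(o['contact_force'],1),'T',np.round(o['wrist_torque'],2),'g',round(o['grip_width'],3)); return o
E
python3 - <<'E'
from h import *
i1=np.load('i11.npy',allow_pickle=True).item()
for a,b in [((69.5,138),(256,170)),((89,176),(235,202))]:
    d=onz('wrist',b,28,i1)-onz('wrist',a,28,i1); print(np.arctan2(d[0],d[1]))
rv=hor(.165)
robot.movep([602.5,-157.5,100],rv); robot.hold(.1)
i=viewer.camera_info('wrist'); snap('wrist','w2.png')
for n in ('handle','knuckle_mid','press_base','hinge_mean'):
    r=viewer.pinpoint(n,'wrist'); print(n,[(np.round(c2w('wrist',d['at'],i),1).tolist(),round(d['confidence'],2)) for d in r[:1]])
st()
E
```

```text
0.16955147027879017
0.17701707813255338
handle [([602.8, -155.9, 33.8], 0.91)]
knuckle_mid []
press_base []
hinge_mean []
t 5.68 tcp [ 602.7 -156.9  100.1] F [ 0.7 -0.9 -0.7] T [ 0.02 -0.    0.02] g 0.999
```

View pics/w2.png

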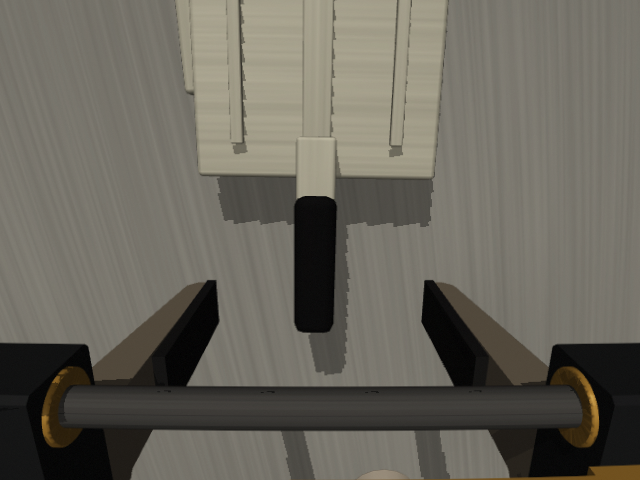

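Run:
```python
from h import *
i=viewer.camera_info('wrist'); H=onz('wrist',(315,264),38,i); print(H)
a=.168
robot.servo_line([H[0],-156.5,18],feed=120,rotation=hor(a)); st()
grip(0.0,15); robot.hold(.2); st()
```

```text
[ 599.14250915 -159.14357973   38.        ]
t 6.52 tcp [ 599.7 -156.7   18.5] F [ 0.6 -0.  -0.1] T [-0.    0.01 -0.  ] g 0.999
t 7.75 tcp [ 599.2 -156.5   18. ] F [ 1.1 -0.2 -1.2] T [-0.02 -0.15 -0.22] g 0.26
```

```bash
cat > slide.py <<'E'
from h import *
a=.11; u=np.array([np.sin(a),np.cos(a),0]); l=np.array([-np.cos(a),np.sin(a),0])
Hm=np.array([635.,118.,0])
E
python3 - <<'E'
from slide import *
p=Hm-274*u; p[2]=18
robot.servo_line(p,feed=15,rotation=hor(a)); o=st()
for k in range(6):
    p=p+4*u; robot.servo_line(p,feed=40); o=robot.observe(); F=o['contact_force']; print(round(o['t'],2),'rem',round(float((Hm-o['tcp_pos'])@u)-222,1),'Fu',round(F@u,1),'Fl',round(F@l,1),'Fz',round(F[2],1),'T',np.round(o['wrist_torque'],2))
    if abs(F@u)>12 or abs(F@l)>12: break
for c in('side','scene'): snap(c,c+'1.png')
for c in ('side','scene'):
  for n in ('knuckle_mid','hinge_mean','press_base','handle'):
    r=viewer.pinpoint(n,c); print(c,n,[(np.round(c2w(c,d['at']),1).tolist(),round(d['confidence'],2)) for d in r[:1]])
E
```

```text
t 8.31 tcp [ 605.2 -154.4   18. ] F [ 1.9 -1.7 -2.8] T [-0.38 -0.41 -0.35] g 0.262
8.56 rem 47.7 Fu -2.2 Fl -0.1 Fz -1.2 T [-0.45 -0.23 -0.22]
8.81 rem 43.5 Fu -1.9 Fl 0.4 Fz -1.5 T [-0.39  0.07 -0.05]
9.06 rem 39.4 Fu -2.3 Fl 0.1 Fz -0.4 T [-0.44  0.12 -0.02]
9.31 rem 35.4 Fu -1.6 Fl 0.6 Fz -0.9 T [-0.38  0.12  0.  ]
9.56 rem 31.4 Fu -1.8 Fl -0.1 Fz -0.1 T [-0.44  0.17  0.06]
9.81 rem 27.4 Fu -1.1 Fl 1.0 Fz -0.6 T [-0.35  0.01 -0.02]
side knuckle_mid [([632.9, 88.7, 45.0], 0.93)]
side hinge_mean [([632.7, 113.3, 39.8], 0.59)]
side press_base [([623.6, 18.6, -3.9], 0.77)]
side handle [([606.4, -131.9, 34.6], 0.6)]
scene knuckle_mid [([632.6, 89.9, 45.6], 0.61)]
scene hinge_mean [([634.6, 116.8, 45.5], 0.85)]
scene press_base []
scene handle [([607.3, -133.1, 36.4], 0.57)]
```

Run:
```python
from slide import *
o=robot.observe(); p=Hm-(222+27.4)*u; p[2]=18
for k in range(18):
    p=p+2*u; robot.servo_line(p,feed=30); o=robot.observe(); F=o['contact_force']; print(round(o['t'],2),'rem',round(float((Hm-o['tcp_pos'])@u)-222,1),'Fu',round(F@u,1),'Fl',round(F@l,1),'Fz',round(F[2],1),'T',np.round(o['wrist_torque'],2))
    if F@u<-10 or abs(F@l)>8: break
for c in('side','scene'): snap(c,c+'2.png')
for c in ('side','scene'):
  for n in ('knuckle_mid','hinge_mean'):
    r=viewer.pinpoint(n,c); print(c,n,[(np.round(c2w(c,d['at']),1).tolist(),round(d['confidence'],2)) for d in r[:1]])
```

```text
10.56 rem 25.8 Fu -3.1 Fl -1.0 Fz -2.2 T [-0.52  0.05  0.01]
10.81 rem 23.6 Fu -3.9 Fl -0.3 Fz -1.4 T [-0.73  0.1   0.02]
11.06 rem 21.1 Fu -3.7 Fl -0.7 Fz -0.8 T [-0.65  0.08 -0.01]
11.31 rem 18.9 Fu -2.1 Fl 0.3 Fz -1.2 T [-0.58  0.04 -0.04]
11.56 rem 17.0 Fu -1.8 Fl -0.1 Fz -0.7 T [-0.49  0.09  0.01]
11.81 rem 15.0 Fu -1.7 Fl -1.2 Fz -1.2 T [-0.49  0.04 -0.  ]
12.06 rem 13.0 Fu -2.5 Fl -0.5 Fz -1.5 T [-0.52  0.13 -0.02]
12.31 rem 11.0 Fu -2.0 Fl -0.1 Fz -1.4 T [-0.51  0.01 -0.02]
12.56 rem 9.0 Fu -2.6 Fl 0.6 Fz -1.5 T [-0.51  0.04 -0.04]
12.81 rem 7.0 Fu -2.5 Fl -0.3 Fz -1.4 T [-0.47  0.06 -0.06]
13.06 rem 5.0 Fu -4.0 Fl -0.8 Fz -2.0 T [-0.48  0.13 -0.04]
13.31 rem 3.0 Fu -2.6 Fl 0.6 Fz -1.8 T [-0.45  0.02  0.02]
13.56 rem 1.0 Fu -2.1 Fl 1.3 Fz -0.8 T [-0.47  0.07 -0.03]
13.81 rem -1.0 Fu -3.1 Fl -0.4 Fz -1.9 T [-0.48  0.04 -0.05]
14.06 rem -2.5 Fu -3.9 Fl -0.6 Fz -2.1 T [-0.77  0.05 -0.03]
14.31 rem -2.5 Fu -7.0 Fl 0.2 Fz -1.9 T [-1.47  0.11 -0.02]
14.56 rem -2.5 Fu -9.8 Fl -0.9 Fz -1.6 T [-2.14  0.16 -0.01]
14.81 rem -2.6 Fu -13.1 Fl -0.5 Fz -2.1 T [-2.86  0.24 -0.07]
side knuckle_mid [([637.2, 116.2, 45.1], 0.58)]
side hinge_mean [([635.1, 114.4, 41.0], 0.77)]
scene knuckle_mid [([612.4, -101.4, 38.1], 0.67)]
scene hinge_mean [([632.8, 117.3, 43.5], 0.64)]
```

Run:
```python
from slide import *
o=robot.observe(); p=o['tcp_pos'].copy(); robot.servo_line(p+0.5*u,feed=30); st()
grip(0.45); robot.hold(.1); o=st()
robot.servo_line(o['tcp_pos']+[0,0,110],feed=200); 
robot.movep([600,118,120],orient(0,-.5)); robot.hold(.2)
i=viewer.camera_info('wrist'); snap('wrist','w30.png'); np.save('i30.npy',i,allow_pickle=True)
for n in ('knuckle_mid','bore_near','hinge_mean'):
    r=viewer.pinpoint(n,'wrist'); print(n,[(np.round(c2w('wrist',d['at'],i),1).tolist(),round(d['confidence'],2)) for d in r[:1]])
robot.movep([600,150,120],orient(0.15,-.25)); robot.hold(.2)
i=viewer.camera_info('wrist'); snap('wrist','w31.png'); np.save('i31.npy',i,allow_pickle=True)
for n in ('knuckle_mid','bore_near','hinge_mean'):
    r=viewer.pinpoint(n,'wrist'); print(n,[(np.round(c2w('wrist',d['at'],i),1).tolist(),round(d['confidence'],2)) for d in r[:1]])
st()
```

```text
t 15.44 tcp [ 611. -100.   18.] F [ 0.4 -5.2 -2.3] T [-1.31  0.07 -0.19] g 0.26
t 15.99 tcp [611.1 -99.2  18.1] F [-1.  -0.3 -0. ] T [0.02 0.01 0.01] g 0.453
knuckle_mid [([635.0, 119.9, 42.7], 0.62)]
bore_near []
hinge_mean []
knuckle_mid [([636.8, 120.8, 42.6], 0.91)]
bore_near []
hinge_mean []
t 18.98 tcp [599.7 150.3 120. ] F [0.2 0.3 0.6] T [0.08 0.17 0.01] g 0.449
```

View pics/w30.png

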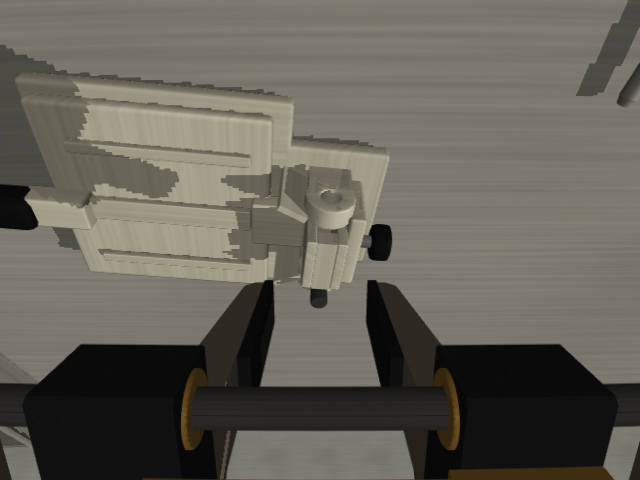

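View pics/w31.png

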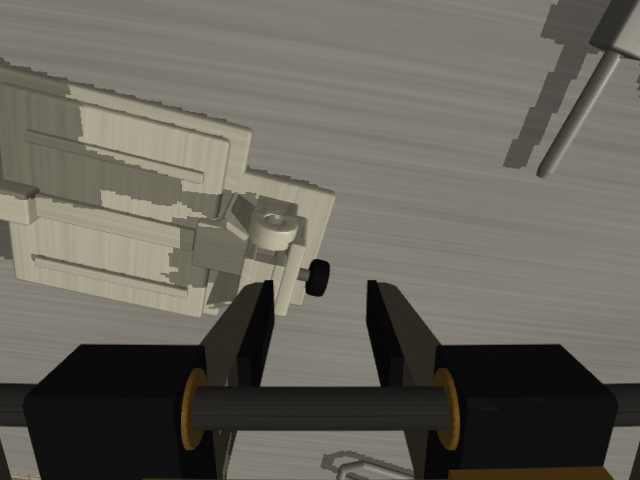

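Run:
```python
import cv2
a=cv2.imread('pics/w30.png')[150:250,280:380]; b=cv2.imread('pics/w31.png')[180:280,225:325]
cv2.imwrite('pics/z4.png',cv2.resize(cv2.hconcat([a,b]),None,fx=4,fy=4,interpolation=cv2.INTER_CUBIC))
```

```text
(no output)
```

View pics/z4.png

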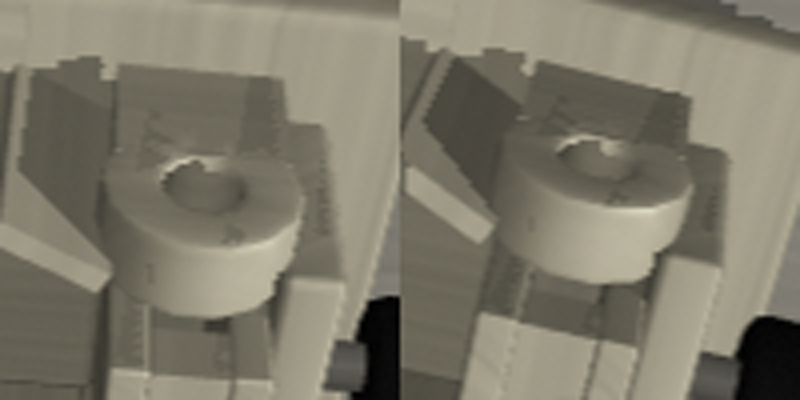

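Run:
```python
from h import *
L=lambda n:np.load(f'{n}.npy',allow_pickle=True).item()
ob=[((325.5,174.3),L('i10')),((380.1,227),L('i11')),((330.75,196.1),L('i30')),((274.4,219.4),L('i31'))]
print(tri(ob)); print(tri(ob[2:])); print(tri([ob[0],ob[1],ob[3]]))
for X in ([599.5,121,44],[599.5,121,48],[599.5,121,40]): print([np.round(proj('wrist',X,i),1).tolist() for _,i in ob])
```

```text
(array([599.34540216, 123.16734161,  45.78585646]), [np.float64(0.2382731176725881), np.float64(0.2400173092049607), np.float64(0.038107803662851616), np.float64(0.09770382572872967)])
(array([599.2402393 , 123.20565003,  45.84569222]), [np.float64(0.02969906980629119), np.float64(0.029699069806266597)])
(array([599.31788147, 123.1595359 ,  45.8710683 ]), [np.float64(0.22340873049643112), np.float64(0.2433893442654344), np.float64(0.11659779327184507)])
[[321.7, 172.5], [376.9, 226.7], [326.9, 194.5], [271.0, 217.9]]
[[321.7, 176.3], [377.7, 228.1], [327.0, 198.8], [270.2, 220.9]]
[[321.6, 168.8], [376.2, 225.3], [326.8, 190.2], [271.6, 214.9]]
```

Run:
```python
from h import *
grip(0.7)
robot.movep([450,303,130],orient(np.pi-.06)); robot.hold(.2)
i=viewer.camera_info('wrist'); snap('wrist','w40.png'); np.save('i40.npy',i,allow_pickle=True)
for n in ('pin_head','pin_mid'):
    r=viewer.pinpoint(n,'wrist'); print(n,[(np.round(c2w('wrist',d['at'],i),1).tolist(),round(d['confidence'],2)) for d in r[:2]])
st(); print(robot.observe()['joints'])
```

```text
pin_head [([461.0, 303.8, 16.3], 0.72)]
pin_mid [([514.9, 302.5, 13.2], 0.73), ([476.6, 422.3, -7.0], 0.57)]
t 21.94 tcp [450.1 302.7 129.9] F [-1.   0.5  0. ] T [0.05 0.06 0.02] g 0.693
[-1.57030147  0.82721025  1.34582578  1.99218731 -0.91632485  1.13014381
 -1.44925929]
```

View pics/w40.png

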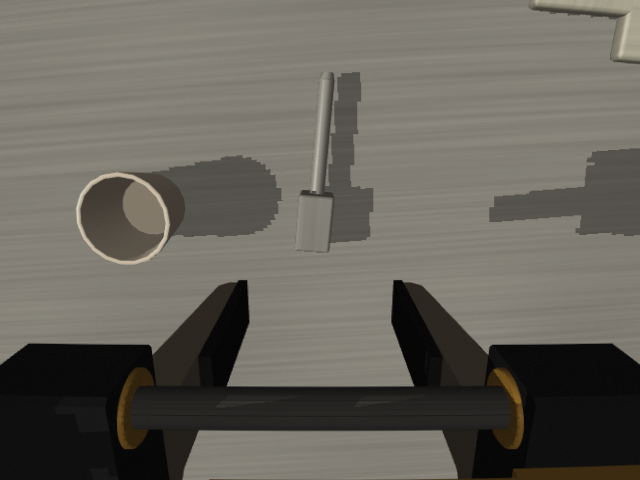

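Run:
```python
from h import *
i=viewer.camera_info('wrist')
b=onz('wrist',(318.5,192),13,i);t=onz('wrist',(327.5,73),13,i);d=t-b;print(b,t,np.linalg.norm(d),np.arctan2(d[1],d[0]))
for z in(12,24):print(onz('wrist',(314.5,222),z,i))
e=onz('wrist',(332,193),24,i);f=onz('wrist',(329,251),24,i);g=onz('wrist',(302,191),24,i);k=onz('wrist',(296,250),24,i);print(e,f,g,k,np.arctan2(*(e-f)[1::-1]),np.arctan2(*(g-k)[1::-1]))
robot.goto_joints([-0.07,.3,.27,2.0,-.14,.87,-1.3]); st()
q=kin.ik([462,304,100],orient(np.pi-.06)); print(q)
```

```text
[480.81505331 302.38811002  13.        ] [558.45647994 291.90052648  13.        ] 78.34654132399633 -0.13426450780976742
[459.31045307 306.53266998  12.        ]
[462.04682612 306.21317669  24.        ]
[481.30197462 293.23597999  24.        ] [440.7451988 297.3934068  24.       ] [483.83066497 313.26983143  24.        ] [442.81949464 320.33858939  24.        ] -0.10215200052678612 -0.17068469092280064
t 23.55 tcp [ 496.5 -102.6  163.3] F [-0.5 -0.6 -0.1] T [ 0.02  0.11 -0.03] g 0.699
[-0.71997853  0.45262407  0.09686622  1.9380022  -0.06184043  0.75376642
 -2.21849495]
```

Run:
```python
from h import *
rv=orient(np.pi-.134)
robot.movep([461,305,90],rv); robot.hold(.15)
i=viewer.camera_info('wrist'); snap('wrist','w41.png'); np.save('i41.npy',i,allow_pickle=True)
print(robot.observe()['joints']);st()
for n in ('pin_head','pin_mid'):
    r=viewer.pinpoint(n,'wrist'); print(n,[(np.round(c2w('wrist',d['at'],i),1).tolist(),round(d['confidence'],2)) for d in r[:1]])
```

```text
[-0.72674593  0.4671131   0.10494688  1.94434037 -0.07001997  0.73323422
 -2.28771684]
t 25.29 tcp [461.7 304.   90.2] F [0.  0.3 0.5] T [0.04 0.12 0.  ] g 0.698
pin_head [([455.7, 302.1, 14.9], 0.8)]
pin_mid [([513.3, 299.4, 15.7], 0.86)]
```

View pics/w41.png

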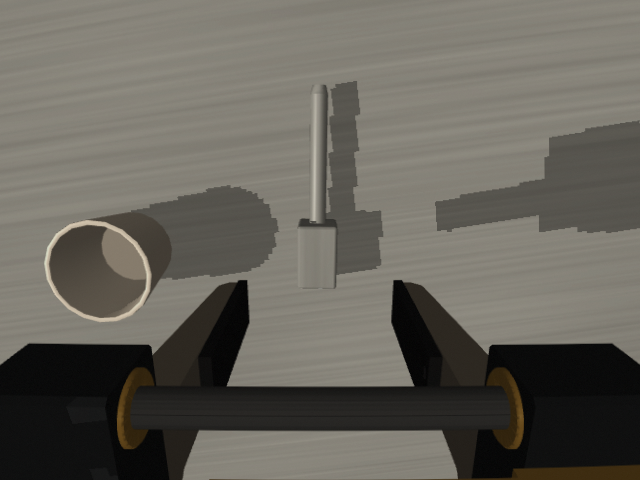

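Run:
```python
from h import *
i=viewer.camera_info('wrist')
print(onz('wrist',(317.5,256),24,i),onz('wrist',(318.5,221),13,i),onz('wrist',(318.5,86),13,i))
H=onz('wrist',(317.5,256),24,i)
robot.servo_line([461,H[1],3],feed=110,rotation=orient(np.pi-.134)); st()
grip(0.0,25); robot.hold(.15); st()
```

```text
[461.64329801 306.26161021  24.        ] [480.39357031 303.16153274  13.        ] [557.91026785 292.70036189  13.        ]
t 26.33 tcp [461.4 306.5   3.5] F [-0.1 -0.1 -0.4] T [ 0.13  0.1  -0.  ] g 0.701
t 27.17 tcp [461.1 306.2   3.1] F [-0.4 -0.9  2.8] T [-0.09  0.27 -0.01] g 0.259
```

```bash
cat > ins.py <<'E'
from h import *
a=.11; w=np.array([np.cos(a),-np.sin(a),0]); l=np.array([np.sin(a),np.cos(a),0])
B=np.array([599.3,123.2,45.8]); rv=orient(np.pi-a); DZ=-8.9
def pose(adv,dy=0,dz=0): # adv: tip advance past bore mouth
    return B+(adv-100)*w+dy*l+np.array([0,0,DZ+dz])
E
python3 - <<'E'
from ins import *
robot.servo_line([461,306,110],feed=250)
robot.movep(pose(-25,0,60),rv)
robot.servo_line(pose(-14),feed=150,rotation=rv); robot.hold(.2); o=st()
np.save('F0.npy',np.r_[o['contact_force'],o['wrist_torque']])
i=viewer.camera_info('wrist'); snap('wrist','w50.png'); np.save('i50.npy',i,allow_pickle=True)
print(o['joints'], np.round(proj('wrist',B,i),1))
for c in ('side','scene'): snap(c,c+'5.png')
E
```

```text
t 29.22 tcp [486.6 136.2  37.9] F [ 1.3 -0.9 -2. ] T [ 0.05  0.05 -0.  ] g 0.258
[-0.43525243  0.49378666  0.11713169  2.07957596 -0.10290833  0.57156919
 -1.92581984] [323.5  15.4]
```

View pics/w50.png

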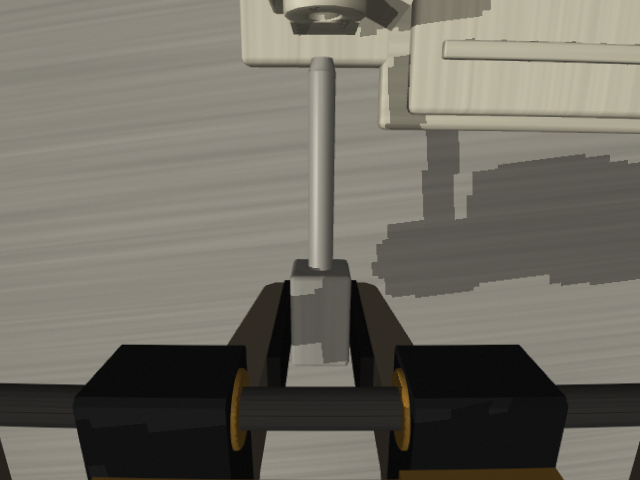

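View pics/scene5.png

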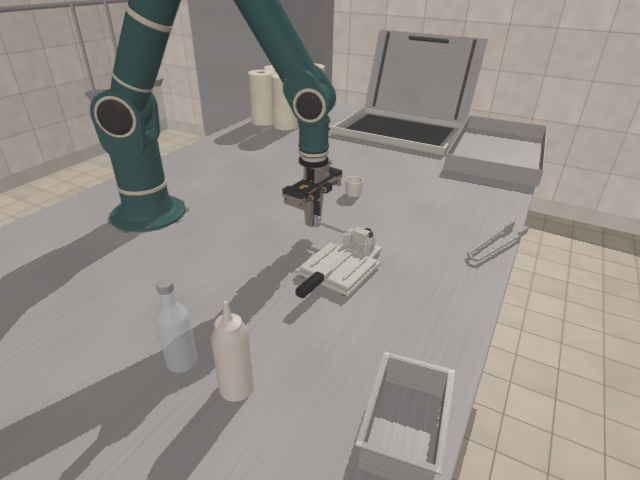

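Run:
```python
import cv2
a=cv2.imread('pics/w50.png')[0:100,260:420]
cv2.imwrite('pics/z5.png',cv2.resize(a,None,fx=5,fy=5,interpolation=cv2.INTER_CUBIC))
```

```text
(no output)
```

View pics/z5.png

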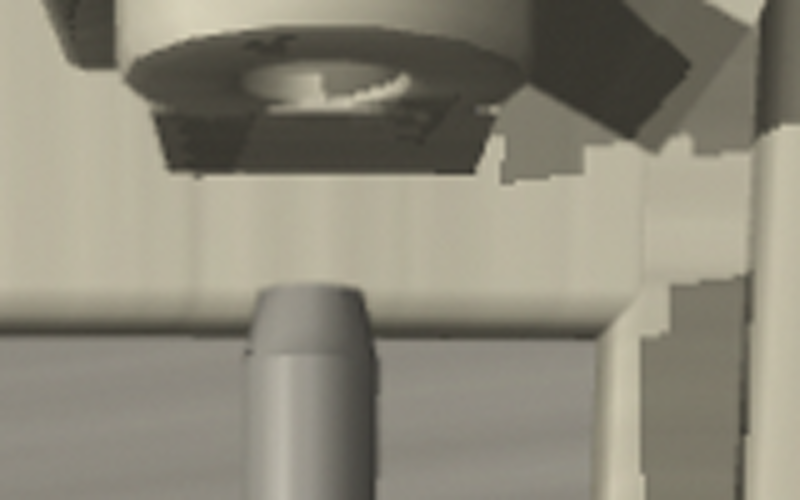

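Run:
```python
from ins import *
i=np.load('i50.npy',allow_pickle=True).item(); tcp=np.array([486.6,136.2,37.9])
for z in(45,46.8): 
  Xb=onz('wrist',(325.,16.8),z,i); print('bore',Xb,'lat',(Xb-tcp)@l,'adv',(Xb-tcp)@w)
for uv in ((322,57.5),(321.8,80),(321.3,150),(320.5,200),(320.5,255)):
  X=onz('wrist',uv,46.8,i); print(X,'lat',(X-tcp)@l,'adv',(X-tcp)@w)
L=lambda n:np.load(f'{n}.npy',allow_pickle=True).item()
ob=[((325.5,174.3),L('i10')),((380.1,227),L('i11')),((330.75,196.1),L('i30')),((274.4,219.4),L('i31')),((325,16.8),i)]
print(tri(ob))
```

```text
bore [598.9594578  122.70505148  45.        ] lat -1.078756015600542 adv 113.16182075999329
bore [598.53559808 122.76979065  46.8       ] lat -1.0609387241066361 adv 112.73341585549417
[585.1330052  125.27387572  46.8       ] lat -0.043301966435754985 adv 99.13693272774049
[577.44304788 126.1690069   46.8       ] lat 0.002228678325173918 adv 91.39518677876035
[552.34059691 129.04371332  46.8       ] lat 0.10385624474491761 adv 66.12887217634385
[533.17665134 131.41344673  46.8       ] lat 0.3554818303261187 adv 46.82060630360075
[510.62840429 133.8397573   46.8       ] lat 0.2918197682611442 adv 24.142282403839687
(array([598.91221721, 123.06411503,  46.43106476]), [np.float64(0.29654816402813955), np.float64(0.3119413104667228), np.float64(0.13490358371029634), np.float64(0.19742746679969986), np.float64(0.4188944101577223)])
```

```bash
cat >> ins.py <<'E'
F0=np.load('F0.npy') if __import__('os').path.exists('F0.npy') else np.zeros(6)
def rep():
    o=robot.observe(); F=o['contact_force']-F0[:3]; T=o['wrist_torque']-F0[3:]; d=o['tcp_pos']-(B-100*w)
    print(round(o['t'],2),'adv',round(d@w,1),'lat',round(d@l,2),'tipz',round(o['tcp_pos'][2]-DZ,2),'Fw',round(F@w,1),'Fl',round(F@l,1),'Fz',round(F[2],1),'T',np.round(T,2)); return o,F
E
python3 - <<'E'
from ins import *
dy,dz=-1.0,-.6
robot.servo_line(pose(-10,dy,dz),feed=30); robot.hold(.15); rep()
for adv in np.arange(-8,9,1.5):
    robot.servo_line(pose(adv,dy,dz),feed=25); o,F=rep()
    if F@w<-6 or abs(F@l)>8 or abs(F[2])>8: break
snap('wrist','w51.png')
E
```

```text
29.81 adv -10.1 lat -1.05 tipz 45.13 Fw -1.0 Fl 1.7 Fz -0.6 T [0.04 0.1  0.05]
30.06 adv -7.9 lat -1.01 tipz 45.18 Fw -1.1 Fl 1.3 Fz -0.4 T [ 0.02  0.1  -0.  ]
30.31 adv -6.4 lat -1.0 tipz 45.2 Fw -1.5 Fl 0.9 Fz 0.0 T [0.02 0.06 0.04]
30.56 adv -4.9 lat -1.02 tipz 45.21 Fw -1.0 Fl 1.3 Fz -0.3 T [0.04 0.11 0.01]
30.81 adv -3.4 lat -0.99 tipz 45.22 Fw -1.8 Fl 0.6 Fz 0.0 T [ 0.01  0.05 -0.03]
31.06 adv -1.9 lat -0.99 tipz 45.19 Fw -0.9 Fl 1.3 Fz -0.2 T [-0.03  0.08  0.01]
31.31 adv -0.4 lat -1.03 tipz 45.21 Fw -1.6 Fl 1.1 Fz -0.6 T [0.06 0.06 0.03]
31.56 adv 1.1 lat -1.01 tipz 45.21 Fw -0.8 Fl 1.3 Fz -1.1 T [-0.03 -0.01 -0.01]
31.81 adv 2.6 lat -1.03 tipz 45.2 Fw -1.0 Fl 0.4 Fz 0.2 T [-0.02  0.08  0.03]
32.06 adv 4.1 lat -1.01 tipz 45.21 Fw -0.5 Fl 1.2 Fz -0.2 T [0.02 0.08 0.05]
32.31 adv 5.6 lat -1.0 tipz 45.2 Fw -1.6 Fl 0.5 Fz -0.2 T [ 0.04  0.04 -0.02]
32.56 adv 7.2 lat -0.99 tipz 45.2 Fw -2.1 Fl 0.9 Fz -0.6 T [0.   0.03 0.05]
32.81 adv 8.7 lat -0.99 tipz 45.22 Fw -1.5 Fl 0.2 Fz -0.2 T [ 0.04  0.01 -0.02]
```

View pics/w51.png

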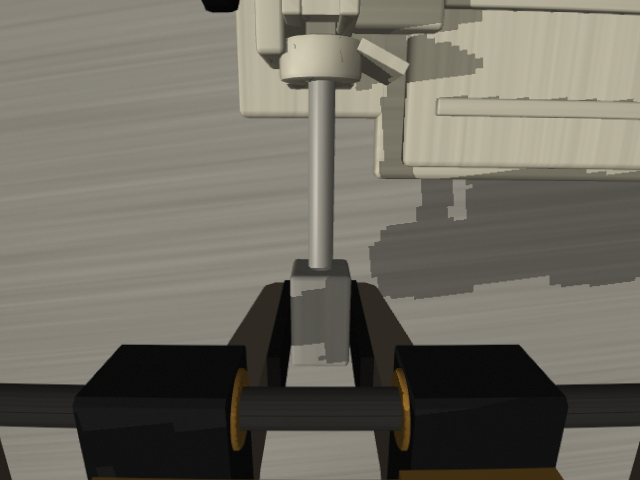

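Run:
```python
from ins import *
dy,dz=-1.0,-.6
for adv in np.arange(11,56,2.):
    robot.servo_line(pose(adv,dy,dz),feed=30); o,F=rep()
    if F@w<-8 or abs(F@l)>8 or abs(F[2])>8: break
```

```text
33.11 adv 11.3 lat -1.03 tipz 45.21 Fw -1.9 Fl 1.1 Fz -0.7 T [ 0.05 -0.    0.02]
33.36 adv 13.2 lat -1.01 tipz 45.21 Fw -0.2 Fl 2.2 Fz 0.7 T [ 0.05  0.02 -0.01]
33.61 adv 15.2 lat -1.04 tipz 45.23 Fw -0.7 Fl 1.3 Fz -0.4 T [0.06 0.01 0.07]
33.86 adv 17.2 lat -1.06 tipz 45.23 Fw -0.8 Fl 1.2 Fz 0.3 T [ 0.07 -0.04  0.07]
34.11 adv 19.2 lat -1.05 tipz 45.23 Fw -1.0 Fl 0.5 Fz -0.2 T [0.04 0.01 0.  ]
34.36 adv 21.2 lat -1.07 tipz 45.21 Fw -2.0 Fl 1.3 Fz 0.1 T [0.04 0.02 0.04]
34.61 adv 23.2 lat -1.03 tipz 45.2 Fw -1.6 Fl 1.3 Fz -0.2 T [-0.01  0.11  0.04]
34.86 adv 25.2 lat -1.05 tipz 45.2 Fw -1.4 Fl 0.4 Fz 0.3 T [0.14 0.01 0.04]
35.11 adv 27.2 lat -1.04 tipz 45.19 Fw -1.0 Fl 1.6 Fz -0.2 T [ 0.02 -0.03  0.04]
35.36 adv 29.2 lat -1.08 tipz 45.2 Fw -1.4 Fl 1.3 Fz -0.1 T [ 0.03  0.03 -0.04]
35.61 adv 31.2 lat -1.06 tipz 45.21 Fw -1.7 Fl 0.4 Fz -0.3 T [0.03 0.07 0.01]
35.86 adv 33.1 lat -1.04 tipz 45.19 Fw -1.8 Fl 0.3 Fz -0.0 T [0.02 0.09 0.03]
36.11 adv 35.2 lat -1.04 tipz 45.2 Fw -1.7 Fl 1.3 Fz -0.9 T [-0.03  0.01 -0.02]
36.36 adv 37.2 lat -1.06 tipz 45.21 Fw -0.4 Fl 0.8 Fz -0.2 T [0.03 0.11 0.02]
36.61 adv 39.2 lat -1.05 tipz 45.19 Fw -1.3 Fl 1.2 Fz -0.1 T [ 0.1   0.07 -0.02]
36.86 adv 41.2 lat -1.03 tipz 45.22 Fw -1.4 Fl 0.1 Fz 0.9 T [ 0.04  0.09 -0.01]
37.11 adv 43.1 lat -1.05 tipz 45.17 Fw -0.4 Fl 0.7 Fz -0.8 T [0.04 0.06 0.01]
37.36 adv 45.1 lat -0.99 tipz 45.22 Fw -1.4 Fl 0.7 Fz 0.3 T [-0.    0.05  0.01]
37.61 adv 47.2 lat -1.02 tipz 45.22 Fw -1.1 Fl 0.8 Fz -0.3 T [ 0.03  0.09 -0.03]
37.86 adv 49.2 lat -1.0 tipz 45.21 Fw -1.6 Fl 1.0 Fz -0.5 T [ 0.01  0.12 -0.01]
38.11 adv 51.2 lat -1.04 tipz 45.22 Fw -2.0 Fl 0.5 Fz -1.5 T [ 0.02  0.08 -0.01]
38.36 adv 53.2 lat -1.03 tipz 45.21 Fw -1.1 Fl 0.5 Fz -0.6 T [ 0.06  0.12 -0.01]
38.61 adv 55.2 lat -1.04 tipz 45.21 Fw -1.3 Fl 1.0 Fz 0.1 T [-0.02  0.12 -0.03]
```

Sliding freely. Next come the far ear and plunger, then flush.

Run:
```python
from ins import *
dy,dz=-1.0,-.6; last=None
for adv in np.arange(56.5,90,1.5):
    robot.servo_line(pose(adv,dy,dz),feed=25); o,F=rep()
    act=(o['tcp_pos']-(B-100*w))@w
    if F@w<-11 or abs(F@l)>9 or abs(F[2])>9: break
snap('wrist','w52.png')
```

```text
38.86 adv 56.6 lat -1.02 tipz 45.21 Fw -1.2 Fl 1.1 Fz -0.0 T [ 0.04  0.09 -0.07]
39.11 adv 58.1 lat -1.02 tipz 45.22 Fw -1.3 Fl 0.7 Fz -0.9 T [0.01 0.1  0.  ]
39.36 adv 59.6 lat -1.02 tipz 45.2 Fw -2.2 Fl 0.5 Fz -0.5 T [0.05 0.07 0.02]
39.61 adv 61.1 lat -1.02 tipz 45.19 Fw -1.4 Fl 0.7 Fz -0.6 T [ 0.08  0.08 -0.02]
39.86 adv 62.6 lat -1.0 tipz 45.22 Fw -1.3 Fl 1.2 Fz -0.5 T [ 0.04  0.06 -0.02]
40.11 adv 64.1 lat -1.02 tipz 45.21 Fw -0.9 Fl 1.0 Fz 0.3 T [-0.01  0.07  0.03]
40.36 adv 65.6 lat -1.03 tipz 45.21 Fw -1.5 Fl 0.8 Fz 0.3 T [0.   0.03 0.03]
40.61 adv 67.0 lat -0.99 tipz 45.14 Fw -1.3 Fl 0.7 Fz -0.8 T [0.07 0.05 0.01]
40.86 adv 68.5 lat -0.97 tipz 45.14 Fw -0.9 Fl -0.4 Fz -0.6 T [0.04 0.13 0.05]
41.11 adv 69.5 lat -0.98 tipz 45.06 Fw -3.0 Fl 1.3 Fz -0.0 T [0.06 0.6  0.04]
41.36 adv 71.6 lat -0.98 tipz 45.12 Fw -2.8 Fl 1.0 Fz -1.2 T [0.13 0.42 0.02]
41.61 adv 73.3 lat -1.06 tipz 45.17 Fw -2.3 Fl 1.3 Fz -1.1 T [0.1  0.36 0.02]
41.86 adv 74.9 lat -1.03 tipz 45.23 Fw -2.2 Fl 0.3 Fz -0.6 T [0.11 0.38 0.06]
42.11 adv 76.5 lat -1.03 tipz 45.26 Fw -1.7 Fl 0.5 Fz -1.4 T [ 0.07  0.25 -0.03]
42.36 adv 77.8 lat -1.05 tipz 45.24 Fw -2.0 Fl 0.8 Fz -2.2 T [0.01 0.29 0.02]
42.61 adv 79.2 lat -1.0 tipz 45.22 Fw -2.5 Fl 0.1 Fz -1.8 T [ 0.04  0.32 -0.04]
42.86 adv 80.3 lat -1.0 tipz 45.12 Fw -4.0 Fl 1.1 Fz -0.9 T [0.02 0.62 0.02]
43.11 adv 80.3 lat -1.02 tipz 45.1 Fw -6.8 Fl -0.1 Fz 3.8 T [ 0.09  1.36 -0.05]
43.36 adv 80.4 lat -1.04 tipz 45.04 Fw -11.8 Fl -0.8 Fz 6.5 T [ 0.08  2.2  -0.05]
```

View pics/w52.png

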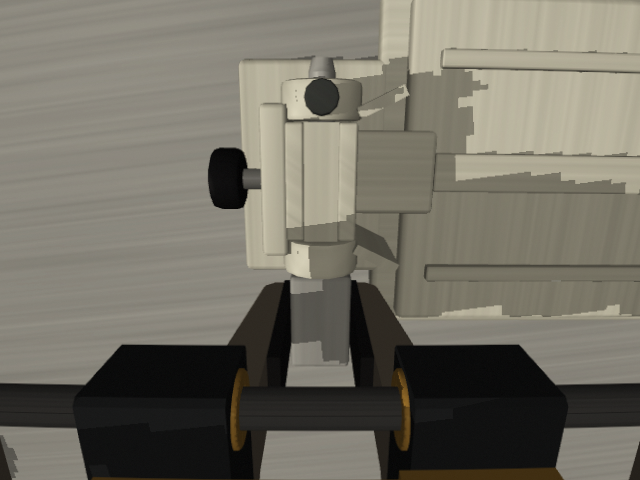

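Run:
```python
from ins import *
o=robot.observe(); robot.servo_line(o['tcp_pos']+0.7*w,feed=20); robot.hold(.3); o,F=rep()
grip(0.42); robot.hold(.2); o,F=rep()
robot.servo_line(o['tcp_pos']+np.array([0,0,70]),feed=100); robot.hold(.1)
i=viewer.camera_info('wrist'); snap('wrist','w60.png')
for n in ('pin_head','pin_mid','knuckle_mid','hinge_mean'):
    r=viewer.pinpoint(n,'wrist'); print(n,[(np.round(c2w('wrist',d['at'],i),1).tolist(),round(d['confidence'],2)) for d in r[:1]])
for c in ('side','scene'): snap(c,c+'6.png')
st()
```

```text
43.98 adv 80.4 lat -1.0 tipz 45.07 Fw -7.0 Fl 0.4 Fz 2.9 T [ 0.07  1.38 -0.03]
44.6 adv 81.2 lat -0.99 tipz 45.09 Fw -1.5 Fl -0.1 Fz 2.9 T [ 0.01  0.08 -0.01]
pin_head [([579.5, 121.5, 44.1], 0.72)]
pin_mid []
knuckle_mid [([634.2, 119.5, 44.2], 0.9)]
hinge_mean [([578.5, 120.6, 47.7], 0.37)]
t 45.9 tcp [580.5 124.2 106. ] F [ 0.2 -0.2  1.1] T [ 0.02  0.1  -0.02] g 0.422
```

View pics/w60.png

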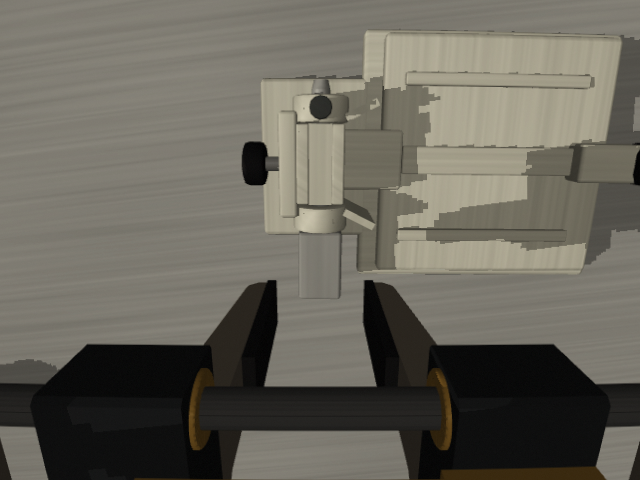

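View pics/side6.png

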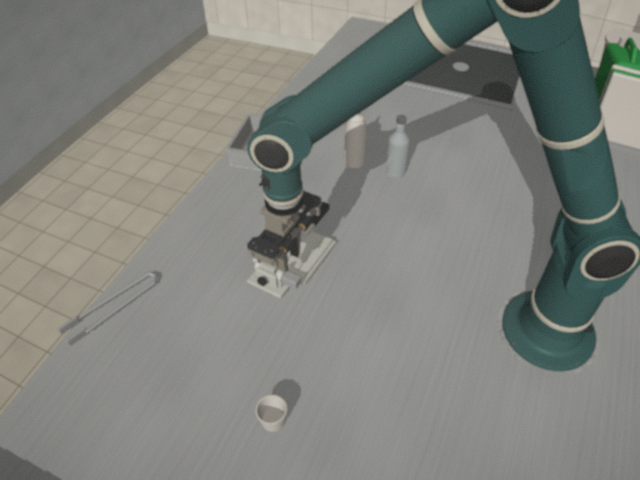

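Run:
```python
import cv2
a=cv2.imread('pics/w60.png')[70:310,230:430]
cv2.imwrite('pics/z6.png',cv2.resize(a,None,fx=2.5,fy=2.5,interpolation=cv2.INTER_CUBIC))
```

```text
(no output)
```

View pics/z6.png

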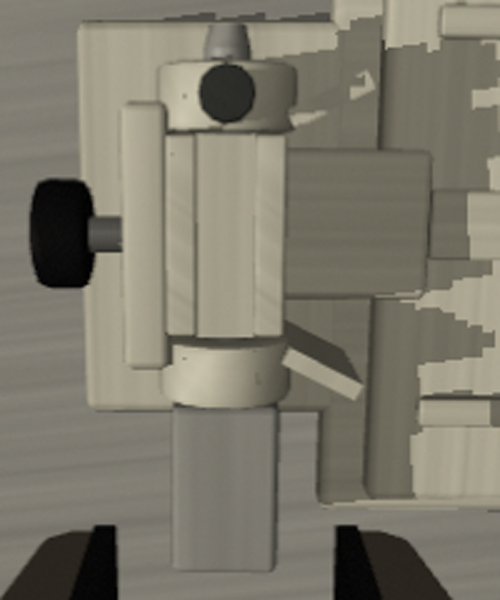

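The zoomed view shows the head flush on the near ear, around (320,232) in w60. The knuckle lies against the web, the tip sticks out of the far ear, and the gripper is clear. Handing in.

Run:
```python
from h import *
robot.hold(.3); st(); robot.job_done();
```

```text
t 46.2 tcp [580.5 124.3 106.2] F [0.3 0.1 0.3] T [ 0.06  0.07 -0.02] g 0.419
the job is handed in; nothing more can be done
```

I assembled the press and handed the job in at 46 s of the 72 s allowed. `robot.job_done()` gives no verdict, so what follows rests on my own checks.

**Upper half:** I gripped it by the handle, squared it to the base and slid it back until the knuckle stopped against the web. The force rose cleanly to about 13 N, with almost no sideways force.

**Pin:** I measured the near bore from several wrist views at about (599, 123, 46) mm. The pin went in from that side and ran freely with no search needed. The plunger showed as a 2–3 N step at about 70 mm. The head came flush at 80.3 mm against an expected 80 mm, with at most about 12 N along the pin. I then eased off, let go and lifted clear.

**Last checks:**
- **Fit:** The final close view shows the head flush on the near ear, the tip out of the far ear and the knuckle against the web.
- **Flatness:** The upper half looks flat in that view; I did not measure its tilt.
- **Bystanders:** The cup and both bottles look unmoved in the side picture. I did not measure them again.
- **Contact:** The wrist force was near zero at hand-in, so nothing was touching the gripper.

**Disagreements:** The networks' hinge points scattered by up to about 6 mm between cameras. In the final picture `hinge_mean` landed on the pin head at low confidence (0.37), and `pin_mid` was not reported. I relied on the triangulated bore and the felt contact instead.

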